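# Stow the tea caddy and screw its clamp up

### The arm

A 6-joint arm with a two-finger parallel gripper is mounted at the origin on the work surface. World frame = base frame: x ahead of the robot, y to its left, z up, the work surface at z = 0. Lengths are in mm, angles in rad, forces in N, time in s.
With the tool pointing down it reaches from about 275 to 1000 mm from the base axis. Payload 8.4 kg.
Tool frame: the origin (TCP) lies at the very end of the fingers, on their centre line; the grasp point (between the pads) lies 19 mm behind it; z points along the fingers, y is the direction in which the jaws open and shut (so a half turn about z gives the same grasp; the last joint's range is limited). The gripper opens to 85 mm and grips with 20 to 120 N. Pads are 22 mm wide; open, the fingers measure 114 mm over their backs; the gripper's body (76 mm by 85 mm) begins 54 mm behind the grasp point. The pads swing forward as they close: fully open they stand 13 mm farther back than shut.
Start: joints at [1.295, 0.353, 1.633, -0, 1.155, -0.002], TCP at [168.993, 601.722, 231.281] pointing down, gripper open.
Joint ranges: [-2.63, 2.63], [-0.92, 2.1], [0.06, 2.66], [-1.3, 4.44], [0, 2.69], [-3.02, 3.02]. Speed limits (rad/s): [2.22, 2.22, 2.79, 3.14, 3.14, 3.14].

### API

Orientations are given as [roll, pitch, yaw] about the fixed x, y, z axes, in that order (R = Rz(yaw) Ry(pitch) Rx(roll)).
In Python, from rig import sense, grab_frame, get_calibration, sign_off, boxes_of, trace gives the robot as it stands.
- The arm moves only by the tool servo_tool, never from a script. Its argument "rows" is a list of rows, each a list of 3 entries, a list of its own where there are three numbers: the finger opening in mm, from 0 to 85.4, then the shift along the tool's x, y, z in mm, then the turn, a rotation vector about the tool's x, y, z in degrees. A call has 1 to 8 rows; each row shifts and turns the commanded pose from where the row before left it, along the tool's axes as they then stand; what a row does not reach is not made up. A row lasts 1/8 s, in which the tool goes at most 62.5 mm and 10.7 degrees, less where a joint would pass 70% of its speed; a pose out of reach is approached as far as the arm can. A call is refused whole if a number of a shift passes 62.5 or a number of a turn 10.7, either way. A call with a gripper value outside its range is refused whole. The fingers move at their own pace and stop on an object; "force" is the grip in N (left out, the last holds). Time passes only in rows, so rows that do not move let the fingers close. It gives the time, the measured TCP pose, the force and the opening at its end, in the units of the state.
- sense(): the state, without advancing time (a new reading comes with each control period).
- grab_frame(name): name is "scene" or "top" or "wrist"; returns the picture (400x640x3 uint8, blue, green, red); there is no depth.
- get_calibration(name): a dict with "intrinsics" (3x3 intrinsics, pixels), "world_to_cam" (4x4, takes a point from world to camera coordinates). Camera axes: x right, y down, z forward; pixel columns grow to the right and rows downward; lengths in mm; the calibration is good to about 2 mm. A picture is of the moment at which its call begins: read the wrist's pose just before it. get_calibration takes no time and is no camera call; for the wrist camera it gives the pose at the moment of the call.
- sign_off(): hands the job in, once; it reports no verdict.
Trained networks look in the newest picture that a camera, given by its name, has taken for a name from the list of things; names that differ only in an ending like _2 or _b are one class to them, and where a whole thing is asked for, a point or a joint stands for the part that bears it (a point fixed in the world has none). Each returns a list of dicts, best first, with "conf" (0 to 1); they miss things now and then, are a little off and sometimes report something else, mostly with a low value. They report only what shows in the picture. A call takes as long as a camera call. They do not tell look-alikes from the thing itself.
- boxes_of(camera, thing): "centre" ([x, y, z] in mm, in the coordinates of the camera as it stood for that picture, good to about 4 mm: the middle of the surface that is visible of it).
- trace(camera, thing): "mask" (400x640 bool, what is visible of it).
The state is a dict: "clock": time; "qpos": joint angles; "qvel": joint speeds; "joint_efforts": joint torques, N m; "eef_pos": TCP position; "tcp_rot": TCP orientation; "contact_force": force on the tool from outside, world axes, zero at the start; "wrist_torque": the same for the moment, N m; "opening": opening from 0.0 (shut) to 1.0 (fully open).
Only numpy, scipy, OpenCV 4.12 (cv2) and the standard library are available. Lean on these libraries where they do the work, as an engineer would, in place of code of your own. Each camera call takes 0.05 s, during which the arm holds its last target. There are 200 camera calls.

### The job

Stand the steel caddy upright in the empty lane in front of the red knob and let go of it, lowering it gently. Then turn only the red knob clockwise until its pad has pushed the caddy up against the end stop and holds it firmly, but not so hard that the thin steel dents, and let go. Do not touch the neighbouring knobs or their clamps, and leave the tins, kettle, mugs and sugar jar as they are.

Things in the scene. Friction and masses are not known exactly. Their poses are not given: they have to be found in the camera images.
- caddy: Plain steel tea caddy with a brass spring clip lying on its lid: upright cylinder, 44 mm diameter, 88 mm tall (clip wire to 91 mm), 0.18 to 0.35 kg. Origin at the centre of its underside, z up. Its yaw does not matter. Starts on the dresser to the left of the rack.
- rack: Wooden stowing rack, 250 mm along its x, 240 mm along its y, fixed to the dresser. Origin at the centre of its underside; its floor is 8 mm above the dresser, with 16 mm high strips along the two sides. On it stand four clamp blocks side by side, 54 mm apart along y, in an order that changes.
- clamp_red: The clamp with the red knob, fixed on the rack: a grey block 64 mm long (x), 50 mm wide, 46 mm high, centred 70 mm to -x (robot side) of this origin, which lies on the rack floor; x runs along the lane, away from the robot. The knob on top drives a sprung rubber pad along +x into the lane. The screw stays as it is left for pad forces below about 15 N.
- red_pad0 (a point): Where the centre of the pad's face stands at knob value 0: 30 mm to -x of the lane centre, 21 mm above the rack floor (fixed on clamp_red, it does not move with the pad). The pad is 34 mm wide and reaches from 9 to 33 mm above the rack floor. It advances 12 mm along +x per rad of the knob and, once it presses, yields 1 mm for each 4 N.
- red_lane (a point): Centre of the lane of the red clamp on the rack floor (red strip), 60 mm to +x of the origin of clamp_red, same axes. Empty at the start; the caddy belongs here. At the far end of the lane is a rubber end stop, 36 mm wide, 34 mm high, set by hand and not reported: its face lies anywhere from 25.5 to 32.5 mm to +x of this point, so the clamped caddy ends 3 to 11 mm beyond this point.
- red_grip (a point): On the vertical axis of the red knob, 71 mm above the rack floor, same axes as clamp_red. The knob is an upright red bar, 36 mm long, 10 mm thick, from 56 to 82 mm above the rack floor, on a black disc 30 mm across (50 to 56 mm above the rack floor). The neighbouring knobs are alike, 54 mm away along y.
- knob_red (a joint): Angle of the red knob, rad, 0 to 2.4; grows clockwise from above (tightens). At 0 the bar lies along x of clamp_red; starts at 0 to 0.3. Friction: 0.18 N m while turning, falling to about 0.05 felt at rest between small turns; each newton on the caddy adds 0.012 N m. 5 to 14 N is a firm hold, above 20 N dents it. The firm hold comes, depending on the end stop, between about 1.1 and 1.8 rad.
- clamp_blue: Neighbouring clamp with the blue knob, same build and same origin as clamp_red; its knob is turned from 0 to 0.3 rad. Not to be touched.
- tin_blue: Round blue tin, 42 mm diameter, 60 mm tall, standing in the lane of the blue clamp. Origin at the centre of its underside.
- clamp_green: Neighbouring clamp with the green knob, same build and same origin as clamp_red; its knob is turned from 0 to 0.3 rad. Not to be touched.
- tin_green: Round green tin, 42 mm diameter, 60 mm tall, standing in the lane of the green clamp. Origin at the centre of its underside.
- clamp_white: Neighbouring clamp with the white knob, same build and same origin as clamp_red; its knob is turned from 0 to 0.3 rad. Not to be touched.
- tin_white: Round white tin, 42 mm diameter, 60 mm tall, standing in the lane of the white clamp. Origin at the centre of its underside.
- tray: Round wicker-look tray, 300 mm across, 34 mm high, fixed, on the right of the dresser. Origin at the centre of its underside.
- kettle: White ceramic kettle, 132 mm across, 145 mm tall, with spout and handle reaching about 110 mm from its axis, on the tray. Origin at the centre of its underside.
- mug_0: Brown mug, 72 mm across, 85 mm tall, on the tray. Origin at the centre of its underside.
- mug_1: Brown mug like the other, on the tray.
- sugar: Blue sugar jar with a wooden cap, 70 mm across, 110 mm tall, at the back of the dresser. Origin at the centre of its underside.
Things that resemble listed ones, but are neither listed nor needed, are in the scene too. What is meant by the caddy is not pink, and is the smaller of those in its own colour.

How it is judged:
By the outcome, as a careful person would: the job done as asked, in the order asked, and still so for the second after the job is handed in, with the robot touching nothing.
It also fails if it takes over 72 s, if anything falls off the work surface, if the arm or the gripper's body presses on something with over 40 N, if the wrist force passes 120 N, or if a joint passes its speed limit or range.

## Working session

There is one attempt and no reset: what is moved stays moved. The work goes in short steps, Python scripts to look and compute and a tool call to move; the robot and the scene stay as the last step left them, time stands still between calls to the robot, and variables do not carry over. Pictures are saved under pics/ and viewed, about 8 in all and at most 12, crops included, and the job is handed in when it is done.

Besides the shell and the picture viewer there is one more tool, called after "Emit:" by a JSON object that holds its "name" and its "arguments", one argument or row to a line. servo_tool: Moves the arm, as the interface text tells. Its arguments: {"type":"object","properties":{"rows":{"type":"array","items":{"type":"array"}},"force":{"type":"number"}},"required":["rows"]}

```bash
mkdir -p pics; cat > h.py <<'E'
import numpy as np, cv2
from rig import *
def cal(n):
    c=get_calibration(n); return np.array(c["intrinsics"],float),np.array(c["world_to_cam"],float)
def c2w(T,p): return np.linalg.inv(T)[:3]@np.r_[p,1]
def proj(n,P):
    K,T=cal(n); q=K@(T@np.r_[P,1])[:3]; return q[:2]/q[2]
def ray(n,uv,kt=None):
    K,T=kt or cal(n); R=T[:3,:3]; o=-R.T@T[:3,3]; d=R.T@np.linalg.inv(K)@np.r_[uv,1]; return o,d/np.linalg.norm(d)
def tri(r):
    A=sum(np.eye(3)-np.outer(d,d) for o,d in r); b=sum((np.eye(3)-np.outer(d,d))@o for o,d in r); return np.linalg.solve(A,b)
def onz(n,uv,z,kt=None):
    o,d=ray(n,uv,kt); return o+d*(z-o[2])/d[2]
E
python3 - <<'E'
from h import *
a=grab_frame("scene");b=grab_frame("top");cv2.imwrite("pics/a.png",a);cv2.imwrite("pics/b.png",b)
np.set_printoptions(precision=1,suppress=True)
for n in("scene","top"):
    K,T=cal(n)
    for t in("caddy","rack","clamp_red","knob_red","clamp_blue","clamp_green","clamp_white","tin_blue"):
        for d in boxes_of(n,t)[:4]: print(n,t,round(d["conf"],2),c2w(T,d["centre"]),proj(n,c2w(T,d["centre"])))
print(sense())
E
```

```text
scene caddy 0.87 [514.3 264.3  55.2] [359.8 136.8]
scene caddy 0.8 [459.1 331.8  88.6] [357.3 112.6]
scene caddy 0.56 [462.  202.8  50.5] [334.6 141.7]
scene rack 0.79 [579.1 -77.    8. ] [309.2 219.6]
scene rack 0.42 [508.1 -18.1  52.9] [301.4 184.7]
scene rack 0.34 [509.5 -68.8  53.5] [289.9 194.8]
scene clamp_red 0.77 [512.  -14.7  49. ] [303.4 185.7]
scene clamp_red 0.25 [ 556.6 -361.    91.4] [219.  263.9]
scene knob_red 0.28 [505.4  35.3  48.5] [312.6 175.5]
scene clamp_blue 0.87 [ 503.3 -129.2   39.4] [273.6 210.5]
scene clamp_green 0.6 [505.1  34.7  50. ] [312.4 175.2]
scene clamp_green 0.3 [485.7 -15.6  79.2] [295.2 173.8]
scene clamp_green 0.2 [ 556.4 -359.6   90.7] [219.4 263.7]
scene clamp_white 0.98 [514.6 -68.1  52.8] [291.6 195.7]
scene clamp_white 0.41 [ 504.1 -128.8   42.1] [273.9 209.8]
scene tin_blue 0.78 [ 622.8 -124.3   54.4] [310.8 224.9]
top caddy 0.94 [448.7 336.6 114.7] [179.8 246. ]
top caddy 0.75 [502.  273.9  89. ] [203.6 229.4]
top caddy 0.67 [450.9 201.3  87.3] [226.1 245.9]
top caddy 0.15 [ 553.1 -364.2   68.8] [404.7 214.7]
top rack 0.65 [560.7 -31.7  10.9] [301.8 214.5]
top clamp_red 0.7 [490.6 -10.2  51.5] [294.6 234.3]
top clamp_red 0.52 [ 502.1 -112.6   51.5] [326.3 230.8]
top clamp_blue 0.95 [ 499.2 -111.3   52.8] [325.9 231.7]
top clamp_blue 0.33 [ 761.  -116.5  106.7] [327.8 148.8]
top clamp_green 0.67 [484.1  43.2  52. ] [278.  236.3]
top clamp_white 0.71 [491.7 -62.9  46.6] [310.9 234.1]
top tin_blue 0.47 [ 615.1 -110.2   70.4] [325.7 195.4]
top tin_blue 0.34 [ 557.4 -368.3   66.1] [405.7 213.5]
{'clock': 0.9, 'qpos': array([ 1.3,  0.4,  1.6, -0. ,  1.2, -0. ]), 'qvel': array([-0., -0., -0., -0.,  0., -0.]), 'joint_efforts': array([  0. , -60.5, -34.2,  -0. ,   0. ,   0. ]), 'eef_pos': array([169. , 601.7, 231.3]), 'tcp_rot': array([3.1, 0. , 2.9]), 'contact_force': array([-0.5, -0.1, -0.2]), 'wrist_torque': array([-0.,  0.,  0.]), 'opening': 0.9981544575770087}
```

View pics/a.png

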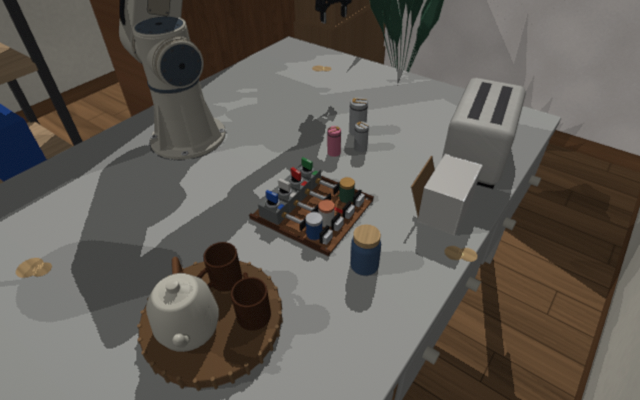

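View pics/b.png

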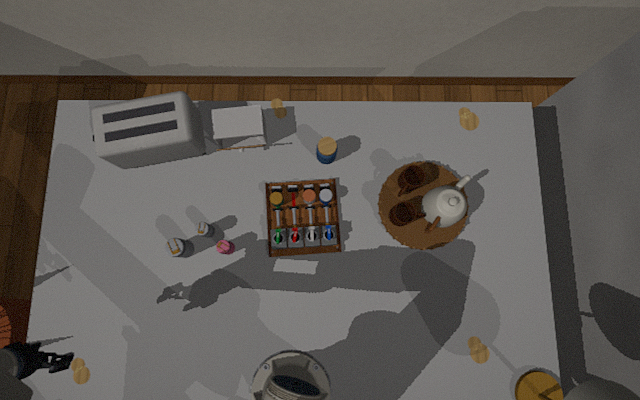

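```bash
cat >> h.py <<'E'
from scipy.spatial.transform import Rotation as Ro
np.set_printoptions(precision=2,suppress=True)
def Rt(s=None): return Ro.from_euler("xyz",(s or sense())["tcp_rot"])
def plan(P,yaw=None,roll=np.pi):
    "tool-frame shift to world TCP P; rotvec to pointing-down with yaw"
    s=sense();R=Rt(s);d=R.inv().apply(np.array(P)-s["eef_pos"])
    r=(R.inv()*Ro.from_euler("xyz",[np.pi,0,yaw])).as_rotvec(degrees=True) if yaw is not None else None
    print("pos",s["eef_pos"],"rot",s["tcp_rot"],"q",s["qpos"],"shift",d,"turn",r)
E
python3 - <<'E'
from h import *
plan([440,270,300],np.pi)
K,T=cal("wrist");R=T[:3,:3];o=-R.T@T[:3,3];s=sense();print("cam in tool",Rt(s).inv().apply(o-s["eef_pos"]),"fwd tool",Rt(s).inv().apply(R[2]),"camx",Rt(s).inv().apply(R[0]),K)
E
```

```text
pos [169.   601.72 231.3 ] rot [3.14 0.   2.87] q [ 1.29  0.35  1.63 -0.    1.16 -0.  ] shift [-350.6  -246.09  -68.69] turn [  0.     0.   -15.69]
cam in tool [  66.42   -1.17 -142.67] fwd tool [-0.27 -0.    0.96] camx [-0.  1. -0.] [[346.67   0.   322.76]
 [  0.   346.67 201.77]
 [  0.     0.     1.  ]]
```

Emit:
{"name": "servo_tool", "arguments": {
  "rows": [
    [85,[-51.5,-28.8,-1],[0,0,0]],
    [85,[-51.5,-28.8,-1],[0,0,0]],
    [85,[-51.5,-28.8,-1],[0,0,0]],
    [85,[-51.5,-28.8,-1],[0,0,0]],
    [85,[-51.5,-28.8,-1],[0,0,0]],
    [85,[-51.5,-28.8,-1],[0,0,0]],
    [85,[-51.5,-28.8,-1],[0,0,0]],
    [85,[-51.5,-28.8,-1],[0,0,0]]
  ]
}}

```text
clock: 1.9
eef_pos: [504.6, 267.0, 239.6]
tcp_rot: [3.141, 0.0, 2.868]
contact_force: [0.4, 0.6, -0.8]
opening: 0.997
```

Emit:
{"name": "servo_tool", "arguments": {
  "rows": [
    [85,[0,0,0],[0,0,10.6]],
    [85,[0,0,0],[0,0,10.6]],
    [85,[0,0,0],[0,0,10.6]],
    [85,[0,0,0],[0,0,10.6]],
    [85,[0,0,0],[0,0,10.6]],
    [85,[0,0,0],[0,0,10.6]],
    [85,[0,0,0],[0,0,10.6]],
    [85,[0,0,0],[0,0,0]]
  ]
}}

```text
clock: 2.9
eef_pos: [503.3, 268.5, 239.3]
tcp_rot: [3.142, -0.0, 1.574]
contact_force: [-0.1, 0.6, 0.5]
opening: 0.998
```

```bash
python3 - <<'E'
from h import *
plan([505,270,230],np.pi/2)
K,T=cal("wrist");a=grab_frame("wrist");cv2.imwrite("pics/w1.png",a)
for d in boxes_of("wrist","caddy"): p=c2w(T,d["centre"]);print(d["conf"],p,proj("wrist",p))
for d in trace("wrist","caddy"):
    m=d["mask"].astype(np.uint8);print(d["conf"],cv2.boundingRect(m),m.sum())
E
```

```text
pos [503.34 268.48 239.33] rot [ 3.14 -0.    1.57] q [ 0.49  0.26  1.74 -0.    1.14  0.48] shift [1.52 1.66 9.33] turn [ 0.   -0.    0.18]
0.66 [453.32 220.96  86.9 ] [266.85 235.54]
0.57 [453.5  351.35 117.28] [253.83  81.51]
0.55 [503.34 289.82  87.8 ] [322.38 160.47]
0.94 (205, 34, 91, 84) 5763
0.67 (302, 136, 48, 57) 2156
0.61 (241, 198, 54, 67) 2597
```

View pics/w1.png

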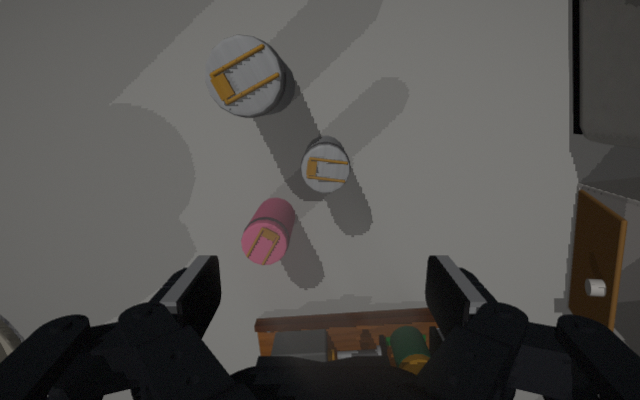

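```bash
python3 - <<'E'
from h import *
for z in(80,88): print(onz("wrist",[326,168],z))
print(onz("top",[203.6,227],88),onz("scene",[361,125],88))
a=grab_frame("scene");b=grab_frame("top")
A=cv2.resize(a[100:170,310:390],None,fx=6,fy=6,interpolation=2);B=cv2.resize(b[205:275,150:250],None,fx=6,fy=6,interpolation=2)
B=B[:420];cv2.imwrite("pics/c.png",np.hstack([A[:, :],B])[:, :1080]);print(A.shape,B.shape)
np.save("w1kt.npy",np.array([0]))
K,T=cal("wrist");np.savez("w1.npz",K=K,T=T)
E
```

```text
[506.56 281.99  80.  ]
[506.49 283.39  88.  ]
[509.73 274.63  88.  ] [507.39 278.77  88.  ]
(420, 480, 3) (420, 600, 3)
```

Emit:
{"name": "servo_tool", "arguments": {
  "rows": [
    [85,[40,0,0],[0,0,0]],
    [85,[40,0,0],[0,0,0]],
    [85,[0,0,0],[0,0,0]]
  ]
}}

```text
clock: 3.52
eef_pos: [503.1, 350.7, 239.1]
tcp_rot: [3.141, -0.001, 1.576]
contact_force: [-0.2, 0.4, -0.3]
opening: 0.991
```

```bash
python3 - <<'E'
from h import *
z=np.load("w1.npz")
K,T=cal("wrist");a=grab_frame("wrist")
for d in trace("wrist","caddy"):
    m=d["mask"].astype(np.uint8);print(d["conf"],cv2.boundingRect(m),m.sum())
i1=cv2.cvtColor(cv2.imread("pics/w1.png"),6);i2=cv2.cvtColor(a,6)
def lid(im,u,v):
    c=cv2.HoughCircles(cv2.medianBlur(im,3),3,1,30,param1=80,param2=12,minRadius=18,maxRadius=30)
    c=c[0];return c[np.argsort(np.hypot(c[:,0]-u,c[:,1]-v))][:2]
kt1=(z["K"],z["T"])
L1=lid(i1,326,168);q=K@(T@np.r_[onz("wrist",[326,168],88,kt1),1])[:3];print(q[:2]/q[2])
L2=lid(i2,*(q[:2]/q[2]));print(L1,L2)
print(tri([ray("",L1[0,:2],kt1),ray("",L2[0,:2],(K,T))]),onz("",L1[0,:2],88,kt1),onz("",L2[0,:2],88,(K,T)))
cv2.imwrite("pics/w2.png",a)
E
```

```text
0.8 (215, 137, 81, 83) 4978
0.75 (302, 209, 46, 69) 2590
0.59 (246, 264, 50, 77) 2838
[325.62 256.68]
[[324.5 168.5  23.5]
 [350.5 210.5  19.4]] [[324.5 258.5  22.1]
 [323.5 228.5  20.2]]
[505.33 283.8   92.89] [505.22 282.94  88.  ] [505.49 281.56  88.  ]
```

View pics/w2.png

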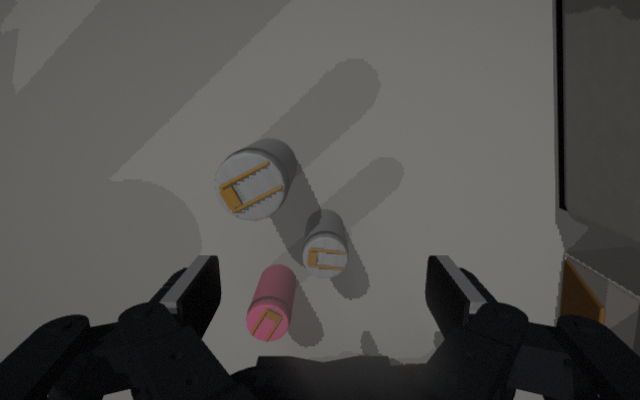

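Emit:
{"name": "servo_tool", "arguments": {
  "rows": [
    [75,[-35,1.2,20],[0,0,0]],
    [75,[-35,1.2,30],[0,0,0]],
    [75,[0,0,0],[0,0,0]]
  ]
}}

```text
clock: 4.0
eef_pos: [504.1, 274.8, 187.2]
tcp_rot: [-3.137, 0.003, 1.57]
contact_force: [-0.2, 0.6, 0.4]
opening: 0.878
```

```bash
python3 - <<'E'
from h import *
K,T=cal("wrist");a=grab_frame("wrist");cv2.imwrite("pics/w3.png",a)
i2=cv2.cvtColor(a,6);u=proj("wrist",[505.5,282,88])
c=cv2.HoughCircles(cv2.medianBlur(i2,3),3,1,30,param1=80,param2=12,minRadius=22,maxRadius=38)[0]
c=c[np.argsort(np.hypot(c[:,0]-u[0],c[:,1]-u[1]))][:2];print(u,c,[onz("wrist",k[:2],88) for k in c])
plan([505.5,282,49],np.pi/2)
E
```

```text
[322.63 192.89] [[325.5 188.5  28.3]
 [268.5 238.5  22.8]] [array([507.57, 285.26,  88.  ]), array([464.83, 246.72,  88.  ])]
pos [505.28 276.65 188.78] rot [-3.14  0.    1.57] q [ 0.5   0.32  1.78 -0.    1.04  0.5 ] shift [  5.48   0.45 139.77] turn [-0.09  0.05 -0.  ]
```

Emit:
{"name": "servo_tool", "arguments": {
  "rows": [
    [75,[6,1,30],[0,0,0]],
    [75,[0,0,40],[0,0,0]],
    [75,[0,0,40],[0,0,0]],
    [75,[0,0,20],[0,0,0]],
    [75,[0,0,10],[0,0,0]],
    [75,[0,0,0],[0,0,0]]
  ]
}}

```text
clock: 4.8
eef_pos: [507.1, 284.9, 49.6]
tcp_rot: [3.141, -0.0, 1.573]
contact_force: [-0.1, -0.2, -0.1]
opening: 0.882
```

Emit:
{"name": "servo_tool", "arguments": {
  "rows": [
    [40,[0,0,0],[0,0,0]],
    [40,[0,0,0],[0,0,0]],
    [40,[0,0,0],[0,0,0]],
    [40,[0,0,0],[0,0,0]],
    [40,[0,0,0],[0,0,0]]
  ],
  "force": 30
}}

```text
clock: 5.42
eef_pos: [507.3, 285.0, 50.4]
tcp_rot: [3.14, -0.001, 1.573]
contact_force: [-2.2, 1.5, 6.7]
opening: 0.51
```

```bash
python3 - <<'E'
from h import *
a=grab_frame("wrist");cv2.imwrite("pics/w4.png",a);plan([506,282,49],np.pi/2);print(sense()["opening"]*85.4)
E
```

```text
pos [507.27 284.92  50.46] rot [ 3.14 -0.    1.57] q [0.51 0.51 1.86 0.   0.77 0.51] shift [-2.92 -1.28  1.46] turn [ 0.08 -0.05  0.1 ]
42.91042478179047
```

View pics/w4.png

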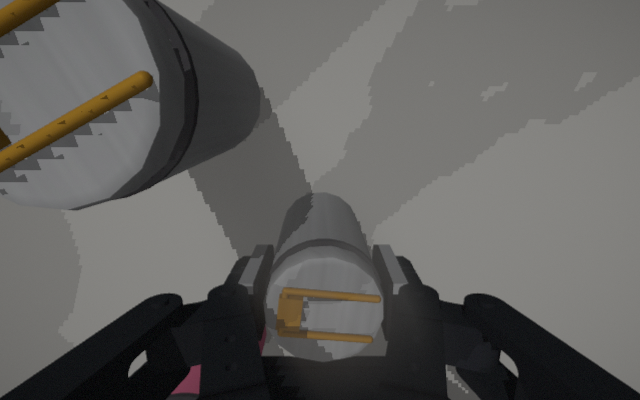

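Emit:
{"name": "servo_tool", "arguments": {
  "rows": [
    [40,[0,0,-10],[0,0,0]],
    [40,[0,0,-30],[0,0,0]],
    [40,[0,0,-50],[0,0,0]],
    [40,[0,0,-50],[0,0,0]],
    [40,[0,0,-50],[0,0,0]]
  ]
}}

```text
clock: 6.1
eef_pos: [506.4, 284.2, 241.5]
tcp_rot: [3.141, -0.0, 1.573]
contact_force: [0.9, 0.4, -2.0]
opening: 0.505
```

Emit:
{"name": "servo_tool", "arguments": {
  "rows": [
    [40,[-20,5,0],[0,0,0]],
    [40,[-45,8,0],[0,0,0]],
    [40,[-50,8,0],[0,0,0]],
    [40,[-50,8,0],[0,0,0]],
    [40,[-50,8,0],[0,0,0]],
    [40,[-50,8,0],[0,0,0]],
    [40,[-40,8,0],[0,0,0]],
    [40,[0,0,0],[0,0,0]]
  ]
}}

```text
clock: 7.1
eef_pos: [559.7, -23.4, 238.3]
tcp_rot: [-3.14, 0.001, 1.569]
contact_force: [-0.7, 0.6, -1.2]
opening: 0.504
```

Emit:
{"name": "servo_tool", "arguments": {
  "rows": [
    [40,[0,0,0],[0,0,0]],
    [40,[0,0,0],[0,0,0]]
  ]
}}

```text
clock: 7.35
eef_pos: [559.8, -19.6, 239.0]
tcp_rot: [-3.141, -0.0, 1.574]
contact_force: [-0.1, 0.0, -1.7]
opening: 0.51
```

```bash
python3 - <<'E'
from h import *
plan([560,-20,240],np.pi/2);print(sense()["opening"]*85.4)
K,T=cal("wrist");a=grab_frame("wrist");cv2.imwrite("pics/w5.png",a);np.savez("w5.npz",K=K,T=T)
for t in("rack","clamp_red","knob_red","clamp_green","clamp_white","clamp_blue","tin_white","tin_green"):
    for d in boxes_of("wrist",t)[:2]: p=c2w(T,d["centre"]);print(t,d["conf"],p,proj("wrist",p))
E
```

```text
pos [559.85 -19.56 238.96] rot [-3.14 -0.    1.57] q [-0.04  0.25  1.77  0.    1.13 -0.04] shift [-0.44  0.15 -1.05] turn [-0.04 -0.01  0.17]
43.5132006272041
rack 0.57 [573.83  18.8    7.51] [335.52 133.21]
clamp_red 0.89 [496.75  -1.67  53.27] [255.72 158.41]
knob_red 0.83 [483.22 -10.21  84.48] [233.85 173.25]
clamp_green 0.78 [489.34  47.43  55.7 ] [244.23 104.51]
clamp_white 0.85 [493.47 -55.    51.39] [255.24 211.13]
clamp_blue 0.6 [ 475.68 -101.38   52.28] [240.03 254.32]
tin_white 0.93 [612.49 -51.95  68.39] [377.33 213.34]
tin_green 0.57 [604.64  57.13  71.28] [374.23  92.42]
```

View pics/w5.png

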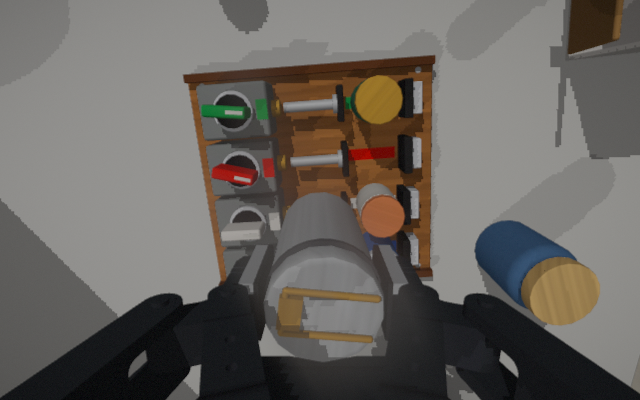

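Emit:
{"name": "servo_tool", "arguments": {
  "rows": [
    [40,[-25,0,0],[0,0,0]],
    [40,[-25,0,0],[0,0,0]],
    [40,[0,0,0],[0,0,0]],
    [40,[0,0,0],[0,0,0]]
  ]
}}

```text
clock: 8.3
eef_pos: [560.4, -70.0, 239.2]
tcp_rot: [-3.142, -0.0, 1.572]
contact_force: [-0.5, 0.5, -1.8]
opening: 0.505
```

```bash
python3 - <<'E'
from h import *
plan([560,-60,240],np.pi/2)
K,T=cal("wrist");a=grab_frame("wrist");cv2.imwrite("pics/w6.png",a);np.savez("w6.npz",K=K,T=T)
for t in("clamp_red","knob_red"):
    for d in boxes_of("wrist",t)[:2]: p=c2w(T,d["centre"]);print(t,d["conf"],p,proj("wrist",p))
b=cv2.imread("pics/w5.png")
u=proj("wrist",[560,-11,30]);print(u)
y0=int(u[1])-50
A=cv2.resize(b[110:210,190:440],None,fx=3.2,fy=3,interpolation=2);B=cv2.resize(a[y0:y0+100,190:440],None,fx=3.2,fy=3,interpolation=2)
print("B y0",y0);o=np.vstack([A,B]);o=cv2.convertScaleAbs(o,alpha=1.5);cv2.imwrite("pics/d.png",o)
E
```

```text
pos [560.37 -70.   239.25] rot [-3.14 -0.    1.57] q [-0.13  0.25  1.76  0.    1.13 -0.13] shift [10.   -0.36 -0.75] turn [-0.   -0.03  0.08]
clamp_red 0.88 [498.99  -5.79  53.85] [255.28 108.36]
knob_red 0.98 [481.63 -12.06  86.09] [227.38 116.38]
[322.07 113.8 ]
B y0 63
```

View pics/d.png

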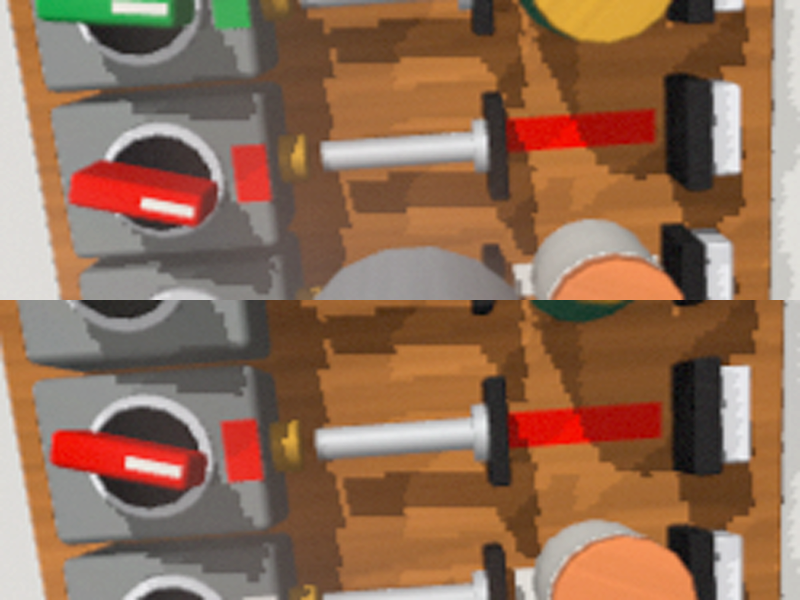

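```bash
python3 - <<'E'
from h import *
z5=np.load("w5.npz");z6=np.load("w6.npz");k5=(z5["K"],z5["T"]);k6=(z6["K"],z6["T"])
F={"barctr":((143,192),(129,157)),"ring":((164,180),(149,156)),"sq":((251,173),(242,150)),"stripR":((655,126),(661,124)),"stripL":((509,136),(509,132)),"blockUL":((51,108),(34,80)),"blockLL":((80,255),(65,240)),"blockUR":((268,90),(258,68)),"stoptopL":((712,84),(718,60)),"stoptopR":((712,186),(720,172))}
for n,(a,b) in F.items():
    A=np.array([190+a[0]/3.2,110+a[1]/3]);B=np.array([190+b[0]/3.2,63+b[1]/3])
    z={"barctr":90,"ring":58,"sq":54,"stripR":8,"stripL":8,"stoptopL":42,"stoptopR":42}.get(n,54)
    print(n,tri([ray("",A,k5),ray("",B,k6)]),onz("",A,z,k5),onz("",B,z,k6))
# mask-based bar centre & yaw by red colour + strip
for f,k in(("w5",k5),("w6",k6)):
    im=cv2.imread(f"pics/{f}.png").astype(int);m=((im[...,2]>90)&(im[...,1]<0.35*im[...,2])&(im[...,0]<0.35*im[...,2])).astype(np.uint8)
    n,l,s,c=cv2.connectedComponentsWithStats(m)
    for i in range(1,n):
        if s[i,4]>60:
            r=cv2.minAreaRect(np.argwhere(l==i)[:,::-1].astype(np.float32));print(f,s[i],c[i],r)
E
```

```text
barctr [482.34 -11.59  79.63] [484.9  -9.6  90. ] [485.15 -11.33  90.  ]
ring [482.94 -11.81  58.6 ] [483.06 -11.9   58.  ] [482.53 -11.83  58.  ]
sq [508.45 -10.1   55.14] [508.21 -10.3   54.  ] [508.33 -10.12  54.  ]
stripR [639.2   -2.09  -1.3 ] [637.31  -0.91   8.  ] [637.28  -2.13   8.  ]
stripL [588.31  -4.85   6.31] [588.34  -4.62   8.  ] [588.02  -4.85   8.  ]
blockUL [450.67  10.18  54.62] [450.3  10.1  54. ] [450.61  10.2   54.  ]
blockLL [454.99 -37.48  53.54] [455.   -37.37  54.  ] [455.28 -37.43  54.  ]
blockUR [511.95  14.47  39.45] [514.2   15.83  54.  ] [513.84  13.68  54.  ]
stoptopL [646.51  16.87  41.07] [646.75  16.95  42.  ] [645.8   16.79  42.  ]
stoptopR [650.12 -17.17  37.55] [649.13 -16.35  42.  ] [648.8 -17.   42. ]
w5 [349 146  46  15 496] [372.14 152.92] ((371.6941223144531, 153.0235137939453), (11.197688102722168, 45.404327392578125), 85.60128784179688)
w5 [263 159  11  18 174] [268.21 167.36] ((268.0, 167.5), (17.0, 10.0), 90.0)
w5 [212 164  44  21 558] [232.18 173.  ] ((233.0245361328125, 173.53582763671875), (42.632080078125, 16.155961990356445), 10.619654655456543)
w6 [349  97  48  15 557] [373.16 104.09] ((372.89410400390625, 104.12351989746094), (11.887957572937012, 47.1683464050293), 85.60128784179688)
w6 [260 103  12  20 202] [265.41 112.82] ((265.3597412109375, 112.73780059814453), (19.65681266784668, 10.270133018493652), 83.6598129272461)
w6 [206 107  46  19 469] [225.86 114.6 ] ((227.7692413330078, 115.15383911132812), (45.10670852661133, 13.335895538330078), 11.309930801391602)
```

```bash
python3 - <<'E'
from h import *
z5=np.load("w5.npz");z6=np.load("w6.npz");k5=(z5["K"],z5["T"]);k6=(z6["K"],z6["T"])
for f,k,t in(("w5",k5,[559.85,-19.56]),("w6",k6,[560.37,-70])):
    i=cv2.cvtColor(cv2.imread(f"pics/{f}.png"),6)
    c=cv2.HoughCircles(cv2.medianBlur(i,3),3,1,30,param1=80,param2=12,minRadius=48,maxRadius=68)[0]
    c=c[np.argsort(np.hypot(c[:,0]-325,c[:,1]-308))][:2]
    for q in c: print(q,onz("",q[:2],276.6,k)[:2]-t)
print(onz("",[325,308],276.6,k5)[:2]-[559.85,-19.56])
A=lambda a:np.array([190+a[0]/3.2,110+a[1]/3])
print("stop face bottom",onz("",A((668,150)),8,k5),"pad top",onz("",A((508,150)),41,k5))
plan([614,-3,110],np.pi/2+.068)
E
```

```text
[321.5 299.5  61.8] [0.15 2.51]
[335.5 239.5  60.7] [ 4.66 24.39]
[323.5 299.5  61.9] [0.83 2.27]
[329.5 232.5  67.4] [ 2.73 26.62]
[ 1.36 -0.77]
stop face bottom [642.2   -9.53   8.  ] pad top [585.68  -4.71  41.  ]
pos [560.41 -69.7  239.28] rot [-3.14 -0.    1.57] q [-0.13  0.25  1.76  0.    1.13 -0.13] shift [ 66.53  53.77 129.29] turn [-0.   -0.01 -3.75]
```

Emit:
{"name": "servo_tool", "arguments": {
  "rows": [
    [40,[22,18,0],[0,0,-3.7]],
    [40,[22,17.5,0],[0,0,0]],
    [40,[22,18,0],[0,0,0]],
    [40,[0,0,30],[0,0,0]],
    [40,[0,0,40],[0,0,0]],
    [40,[0,0,30],[0,0,0]],
    [40,[0,0,0],[0,0,0]],
    [40,[0,0,0],[0,0,0]]
  ]
}}

```text
clock: 9.45
eef_pos: [611.7, -1.8, 140.5]
tcp_rot: [3.14, 0.0, 1.638]
contact_force: [-0.0, 0.1, -0.8]
opening: 0.506
```

```bash
python3 - <<'E'
from h import *
plan([613.5,-3,59],np.pi/2+.068);print(sense()["contact_force"])
a=grab_frame("wrist");b=cv2.resize(grab_frame("top")[170:260,255:355],None,fx=4.4,fy=4.4,interpolation=2);c=cv2.resize(a,(640,400))
cv2.imwrite("pics/e.png",np.hstack([cv2.resize(c,(440,275)),cv2.convertScaleAbs(b[60:335,:340],alpha=1.4)]))
E
```

```text
pos [611.66  -1.77 140.47] rot [3.14 0.   1.64] q [-0.01  0.43  1.74  0.    0.97 -0.07] shift [-1.35  1.65 81.47] turn [ 0.08  0.   -0.06]
[-0.03  0.06 -0.84]
```

View pics/e.png

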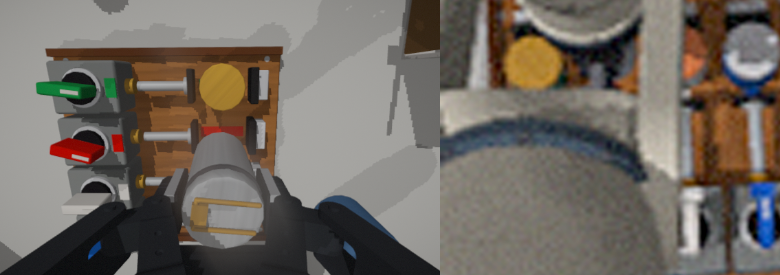

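Emit:
{"name": "servo_tool", "arguments": {
  "rows": [
    [40,[-1.2,1.8,20],[0,0,0]],
    [40,[0,0,25],[0,0,0]],
    [40,[0,0,20],[0,0,0]],
    [40,[0,0,8],[0,0,0]],
    [40,[0,0,2],[0,0,0]],
    [40,[0,0,0],[0,0,0]],
    [40,[0,0,0],[0,0,0]]
  ]
}}

```text
clock: 10.42
eef_pos: [613.3, -3.2, 65.0]
tcp_rot: [3.14, 0.0, 1.637]
contact_force: [-0.3, -0.0, -2.4]
opening: 0.505
```

```bash
python3 - <<'E'
from h import *
plan([613.5,-3,59],np.pi/2+.068);print(sense()["contact_force"])
E
```

```text
pos [613.33  -3.17  65.04] rot [3.14 0.   1.64] q [-0.01  0.53  1.78 -0.    0.83 -0.07] shift [0.16 0.17 6.04] turn [ 0.08  0.01 -0.08]
[-0.33 -0.04 -2.42]
```

Emit:
{"name": "servo_tool", "arguments": {
  "rows": [
    [40,[0,0,2],[0,0,0]],
    [40,[0,0,1],[0,0,0]],
    [40,[0,0,1],[0,0,0]],
    [40,[0,0,0],[0,0,0]]
  ]
}}

```text
clock: 10.92
eef_pos: [612.7, -3.2, 60.2]
tcp_rot: [-3.141, 0.0, 1.637]
contact_force: [-0.2, -0.3, -1.6]
opening: 0.507
```

Emit:
{"name": "servo_tool", "arguments": {
  "rows": [
    [40,[0,0,1],[0,0,0]],
    [40,[0,0,0.5],[0,0,0]],
    [40,[0,0,0],[0,0,0]]
  ]
}}

```text
clock: 11.3
eef_pos: [612.7, -3.2, 58.7]
tcp_rot: [-3.142, 0.0, 1.637]
contact_force: [-0.2, -0.0, -1.8]
opening: 0.507
```

Emit:
{"name": "servo_tool", "arguments": {
  "rows": [
    [40,[0,0,0.5],[0,0,0]],
    [40,[0,0,0.3],[0,0,0]],
    [40,[0,0,0],[0,0,0]]
  ]
}}

```text
clock: 11.68
eef_pos: [612.8, -3.2, 58.5]
tcp_rot: [3.141, 0.0, 1.637]
contact_force: [-2.7, -0.0, 4.8]
opening: 0.506
```

Emit:
{"name": "servo_tool", "arguments": {
  "rows": [
    [40,[0,0,0.5],[0,0,0]],
    [40,[0,0,0],[0,0,0]]
  ]
}}

```text
clock: 11.92
eef_pos: [612.8, -3.2, 58.5]
tcp_rot: [3.141, 0.0, 1.637]
contact_force: [-3.6, -0.3, 10.5]
opening: 0.502
```

Emit:
{"name": "servo_tool", "arguments": {
  "rows": [
    [40,[0,0,-0.6],[0,0,0]],
    [46,[0,0,0],[0,0,0]],
    [52,[0,0,0],[0,0,0]],
    [60,[0,0,0],[0,0,0]],
    [62,[0,0,0],[0,0,0]],
    [62,[0,0,0],[0,0,0]]
  ]
}}

```text
clock: 12.68
eef_pos: [612.7, -3.1, 58.0]
tcp_rot: [-3.142, -0.0, 1.637]
contact_force: [-0.5, 0.0, -0.1]
opening: 0.728
```

Emit:
{"name": "servo_tool", "arguments": {
  "rows": [
    [62,[0,0,-10],[0,0,0]],
    [62,[0,0,-25],[0,0,0]],
    [62,[0,0,-40],[0,0,0]],
    [62,[0,0,-40],[0,0,0]],
    [62,[30,-30,-30],[0,0,0]],
    [62,[0,-40,0],[0,0,0]],
    [62,[0,0,0],[0,0,0]],
    [62,[0,0,0],[0,0,0]]
  ]
}}

```text
clock: 13.68
eef_pos: [541.7, 22.1, 203.8]
tcp_rot: [3.14, 0.0, 1.637]
contact_force: [0.3, 1.1, -0.6]
opening: 0.723
```

```bash
python3 - <<'E'
from h import *
plan([483,-12,130],np.pi+.068-.25)
K,T=cal("wrist");a=grab_frame("wrist");cv2.imwrite("pics/w7.png",a);np.savez("w7.npz",K=K,T=T)
for t in("caddy","clamp_red","knob_red"):
    for d in boxes_of("wrist",t)[:2]: p=c2w(T,d["centre"]);print(t,d["conf"],p,proj("wrist",p))
E
```

```text
pos [541.72  22.08 203.85] rot [3.14 0.   1.64] q [ 0.04  0.25  1.84 -0.    1.05 -0.03] shift [-30.09 -60.98  73.74] turn [  0.08   0.07 -75.76]
caddy 0.61 [601.4    2.29  91.64] [396.98 225.83]
clamp_red 0.67 [495.58  -3.25  52.45] [268.21 209.6 ]
knob_red 0.83 [485.59 -13.4   84.62] [249.56 232.57]
```

View pics/w7.png

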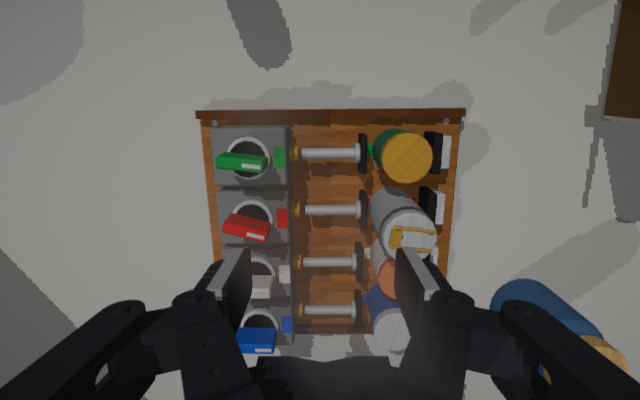

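Emit:
{"name": "servo_tool", "arguments": {
  "rows": [
    [30,[0,0,0],[0,0,-10.7]],
    [30,[0,0,0],[0,0,-10.7]],
    [30,[0,0,0],[0,0,-10.7]],
    [30,[0,0,0],[0,0,-10.7]],
    [30,[0,0,0],[0,0,-10.7]],
    [30,[0,0,0],[0,0,-10.7]],
    [30,[0,0,0],[0,0,-10.7]],
    [30,[0,0,0],[0,0,0]]
  ]
}}

```text
clock: 14.88
eef_pos: [541.3, 22.0, 202.8]
tcp_rot: [-3.141, -0.0, 2.943]
contact_force: [1.5, 0.1, 0.3]
opening: 0.35
```

```bash
python3 - <<'E'
from h import *
k=[(np.load(f"w{i}.npz")["K"],np.load(f"w{i}.npz")["T"]) for i in(5,6,7)]
r=[ray("",u,q) for u,q in zip([(234.7,174),(230.3,115.3),(246.5,228)],k)]
print(tri(r),[o+d*(90-o[2])/d[2] for o,d in r]); print("lid",onz("",[409,236],96,k[2]))
im=cv2.imread("pics/w7.png")[205:250,210:300];cv2.imwrite("pics/f1.png",im)
plan([484,-12,150],np.pi+.068-.25)
E
```

```text
[482.41 -11.54  80.13] [array([484.91,  -9.6 ,  90.  ]), array([485.14, -11.3 ,  90.  ]), array([484.35,  -7.9 ,  90.  ])]
lid [610.62  -4.    96.  ]
pos [541.26  22.04 202.78] rot [-3.14 -0.    2.94] q [ 0.04  0.26  1.84 -0.    1.05 -1.33] shift [ 49.4  -44.65  52.81] turn [-0.01 -0.02 -0.94]
```

Emit:
{"name": "servo_tool", "arguments": {
  "rows": [
    [30,[25,-22,25],[0,0,-0.9]],
    [30,[24.5,-22.5,25],[0,0,0]],
    [30,[0,0,0],[0,0,0]],
    [30,[0,0,0],[0,0,0]]
  ]
}}

```text
clock: 15.38
eef_pos: [485.1, -12.3, 153.5]
tcp_rot: [3.141, 0.001, 2.957]
contact_force: [-0.2, 0.2, -0.0]
opening: 0.35
```

```bash
python3 - <<'E'
from h import *
plan([483.5,-11.8,67],np.pi+.068-.25)
K,T=cal("wrist");a=grab_frame("wrist");np.savez("w8.npz",K=K,T=T);cv2.imwrite("pics/w8.png",a)
for z,c in((90,(0,255,0)),(64,(255,255,0))):
    u=proj("wrist",[483.5,-11.8,z]);print(z,u);
b=cv2.resize(a[100:400,160:480],None,fx=2,fy=2,interpolation=2);cv2.imwrite("pics/g.png",b)
E
```

```text
pos [485.05 -12.27 153.54] rot [3.14 0.   2.96] q [-0.03  0.23  2.    0.    0.91 -1.41] shift [ 1.71  0.15 86.54] turn [ 0.02  0.07 -0.14]
90 [324.68 213.33]
64 [324.46 202.13]
```

View pics/g.png

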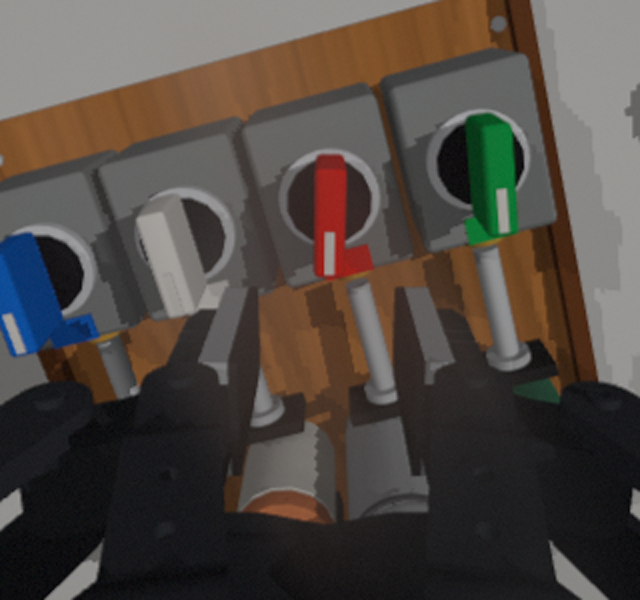

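Emit:
{"name": "servo_tool", "arguments": {
  "rows": [
    [25,[1.7,0,20],[0,0,0]],
    [25,[0,0,25],[0,0,0]],
    [25,[0,0,20],[0,0,0]],
    [25,[0,0,10],[0,0,0]],
    [25,[0,0,5],[0,0,0]],
    [25,[0,0,0],[0,0,0]],
    [25,[0,0,0],[0,0,0]]
  ]
}}

```text
clock: 16.3
eef_pos: [482.8, -11.9, 73.7]
tcp_rot: [3.141, 0.001, 2.96]
contact_force: [-0.9, 0.0, -0.8]
opening: 0.291
```

```bash
python3 - <<'E'
from h import *
plan([483.5,-11.8,67],np.pi+.068-.25);s=sense();print(s["contact_force"],s["wrist_torque"],s["opening"]*85.4)
E
```

```text
pos [482.79 -11.95  73.67] rot [3.14 0.   2.96] q [-0.03  0.36  2.06 -0.    0.72 -1.42] shift [-0.66  0.27  6.67] turn [0.01 0.06 0.04]
[-0.91  0.01 -0.82] [ 0.01 -0.04 -0.04] 24.880972441843102
```

Emit:
{"name": "servo_tool", "arguments": {
  "rows": [
    [25,[-0.5,0,3],[0,0,0]],
    [25,[0,0,3],[0,0,0]],
    [25,[0,0,0],[0,0,0]]
  ]
}}

```text
clock: 16.68
eef_pos: [482.5, -12.1, 66.9]
tcp_rot: [-3.142, -0.0, 2.96]
contact_force: [0.5, -1.7, 0.3]
opening: 0.291
```

Emit:
{"name": "servo_tool", "arguments": {
  "rows": [
    [14,[0,0,0],[0,0,0]],
    [8,[0,0,0],[0,0,0]],
    [4,[0,0,0],[0,0,0]],
    [4,[0,0,0],[0,0,0]],
    [4,[0,0,0],[0,0,0]]
  ],
  "force": 40
}}

```text
clock: 17.3
eef_pos: [482.9, -11.1, 67.3]
tcp_rot: [3.14, 0.0, 2.959]
contact_force: [-0.0, 7.7, -0.2]
opening: 0.11
```

```bash
cat > t.py <<'E'
from h import *
s=sense();print(s["clock"],s["eef_pos"],"yaw %.4f"%s["tcp_rot"][2],s["contact_force"],s["wrist_torque"],s["opening"]*85.4)
E
python3 t.py
```

```text
17.3 [482.95 -11.1   67.26] yaw 2.9592 [-0.02  7.7  -0.17] [ 1.18 -0.   -0.21] 9.361112576445763
```

Emit:
{"name": "servo_tool", "arguments": {
  "rows": [
    [4,[0,0.8,0],[0,0,0]],
    [4,[0,0,0],[0,0,0]],
    [4,[0,0,0],[0,0,0]]
  ]
}}

```text
clock: 17.68
eef_pos: [482.9, -11.1, 67.2]
tcp_rot: [3.141, 0.0, 2.96]
contact_force: [-0.7, 5.0, 3.1]
opening: 0.104
```

```bash
python3 t.py
```

```text
17.675 [482.94 -11.06  67.23] yaw 2.9599 [-0.69  5.01  3.12] [ 0.7   0.17 -0.19] 8.88191464255946
```

Emit:
{"name": "servo_tool", "arguments": {
  "rows": [
    [4,[0,0.3,0],[0,0,4]],
    [4,[0,0,0],[0,0,6]],
    [4,[0,0,0],[0,0,6]],
    [4,[0,0,0],[0,0,4]],
    [4,[0,0,0],[0,0,0]],
    [4,[0,0,0],[0,0,0]]
  ]
}}

```text
clock: 18.42
eef_pos: [482.8, -11.4, 67.2]
tcp_rot: [-3.141, -0.0, 2.611]
contact_force: [-1.7, -0.7, 6.2]
opening: 0.105
```

```bash
python3 t.py
```

```text
18.425 [482.77 -11.36  67.24] yaw 2.6113 [-1.73 -0.72  6.21] [-0.1   0.36 -0.15] 8.972256187913809
```

Emit:
{"name": "servo_tool", "arguments": {
  "rows": [
    [4,[0,0,0],[0,0,4]],
    [4,[0,0,0],[0,0,6]],
    [4,[0,0,0],[0,0,4]],
    [4,[0,0,0],[0,0,0]],
    [4,[0,0,0],[0,0,0]]
  ]
}}

```text
clock: 19.05
eef_pos: [482.6, -11.5, 67.2]
tcp_rot: [-3.141, 0.0, 2.367]
contact_force: [-2.2, -1.4, 6.9]
opening: 0.105
```

```bash
python3 t.py
```

```text
19.05 [482.59 -11.55  67.23] yaw 2.3672 [-2.15 -1.38  6.94] [-0.31  0.45 -0.21] 8.978728313330471
```

Emit:
{"name": "servo_tool", "arguments": {
  "rows": [
    [4,[0,0,0],[0,0,3]],
    [4,[0,0,0],[0,0,3]],
    [4,[0,0,0],[0,0,0]],
    [4,[0,0,0],[0,0,0]]
  ]
}}

```text
clock: 19.55
eef_pos: [482.5, -11.6, 67.2]
tcp_rot: [-3.14, 0.0, 2.263]
contact_force: [-2.1, -1.4, 7.0]
opening: 0.107
```

```bash
python3 t.py
```

```text
19.55 [482.5  -11.62  67.23] yaw 2.2627 [-2.13 -1.37  7.05] [-0.37  0.49 -0.09] 9.150907928412485
```

Emit:
{"name": "servo_tool", "arguments": {
  "rows": [
    [4,[0,0,0],[0,0,3]],
    [4,[0,0,0],[0,0,3]],
    [4,[0,0,0],[0,0,0]],
    [4,[0,0,0],[0,0,0]]
  ]
}}

```text
clock: 20.05
eef_pos: [482.4, -11.7, 67.2]
tcp_rot: [-3.14, 0.0, 2.158]
contact_force: [-2.8, -3.4, 7.1]
opening: 0.106
```

```bash
python3 t.py; python3 - <<'E'
from h import *
K,T=cal("wrist");a=grab_frame("wrist");np.savez("w9.npz",K=K,T=T);cv2.imwrite("pics/w9.png",a)
P=[613,-3,96];print(proj("wrist",P))
E
```

```text
20.05 [482.35 -11.7   67.21] yaw 2.1580 [-2.8  -3.36  7.09] [-0.49  0.59 -0.09] 9.088089442363636
[595.98 432.28]
```

View pics/w9.png

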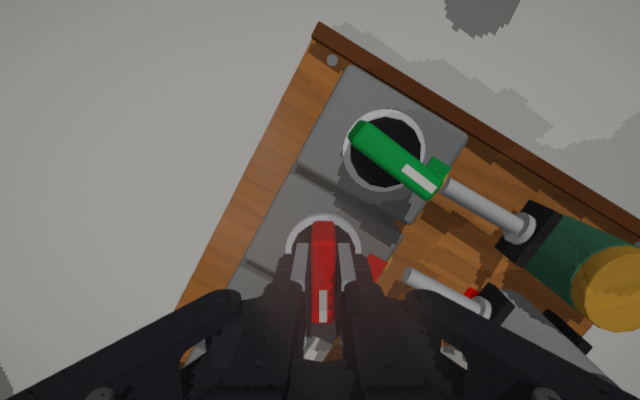

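Emit:
{"name": "servo_tool", "arguments": {
  "rows": [
    [4,[0,0,0],[0,0,2]],
    [4,[0,0,0],[0,0,0]],
    [4,[0,0,0],[0,0,0]],
    [4,[0,0,0],[0,0,0]]
  ]
}}

```text
clock: 20.6
eef_pos: [482.3, -11.7, 67.2]
tcp_rot: [-3.14, 0.0, 2.123]
contact_force: [-3.3, -2.3, 8.2]
opening: 0.107
```

```bash
python3 t.py
```

```text
20.6 [482.34 -11.68  67.21] yaw 2.1233 [-3.32 -2.33  8.25] [-0.49  0.64 -0.01] 9.141009022699714
```

Emit:
{"name": "servo_tool", "arguments": {
  "rows": [
    [4,[0,0,0],[0,0,2]],
    [4,[0,0,0],[0,0,0]],
    [4,[0,0,0],[0,0,0]],
    [4,[0,0,0],[0,0,0]]
  ]
}}

```text
clock: 21.1
eef_pos: [482.3, -11.7, 67.2]
tcp_rot: [-3.14, 0.0, 2.088]
contact_force: [-3.1, -3.2, 7.9]
opening: 0.108
```

```bash
python3 t.py; python3 - <<'E'
from h import *
b=cv2.imread("pics/w9.png");K,T=cal("wrist");a=grab_frame("wrist")
np.savez("w10.npz",K=K,T=T);cv2.imwrite("pics/w10.png",a)
z=np.load("w9.npz")
for n,k in(("cur",(K,T)),):
    for d in trace("wrist","caddy"): m=d["mask"].astype(np.uint8);print(d["conf"],cv2.boundingRect(m),m.sum())
E
```

```text
21.1 [482.28 -11.69  67.2 ] yaw 2.0884 [-3.08 -3.2   7.86] [-0.5   0.67  0.  ] 9.251943697471251
0.58 (502, 278, 138, 121) 5497
```

```bash
cat > u.py <<'E'
from h import *
t=[];f=[]
for i in range(5):
    K,T=cal("wrist");s=sense();t.append(s["wrist_torque"]);f.append(s["contact_force"]);a=grab_frame("wrist")
R=Rt(s);t=np.array(t)
print("%.2f yaw %.4f knob %.3f"%(s["clock"],s["tcp_rot"][2],3.21-s["tcp_rot"][2]),t.mean(0),t[:,2],np.mean(f,0))
i=len(__import__("glob").glob("k*.npz"));np.savez(f"k{i}.npz",K=K,T=T,a=a)
if i:
    # track points: motion in the lid / pad planes between last and this picture
    z=np.load(f"k{i-1}.npz");K0,T0,g0,g1=z["K"],z["T"],cv2.cvtColor(z["a"],6),cv2.cvtColor(a,6)
    for nm,Z,P in(("caddytop",94,None),("green tin",68,None)):
        pass
E
python3 u.py; python3 - <<'E'
from h import *
z=np.load("k0.npz");kt=(z["K"],z["T"])
for n,P in(("lidctr",[616,-3,96]),("lid left rim",[606,17,96]),("lid back",[600,13,96]),("pad top",[595,-4,41]),("stop top near",[645,17,42]),("stop top mid",[646,0,42])):
    q=kt[0]@(kt[1]@np.r_[P,1])[:3];print(n,q[:2]/q[2])
a=z["a"][200:400,380:640];cv2.imwrite("pics/h.png",cv2.convertScaleAbs(cv2.resize(a,None,fx=3,fy=3,interpolation=2),alpha=1.5))
E
```

```text
21.40 yaw 2.0884 knob 1.122 [-0.47  0.66  0.02] [0.01 0.02 0.04 0.03 0.02] [-3.61 -2.83  7.46]
lidctr [616.   419.77]
lid left rim [631.78 374.68]
lid back [613.22 375.72]
pad top [505.87 320.01]
stop top near [601.56 331.28]
stop top mid [582.61 354.39]
```

View pics/h.png

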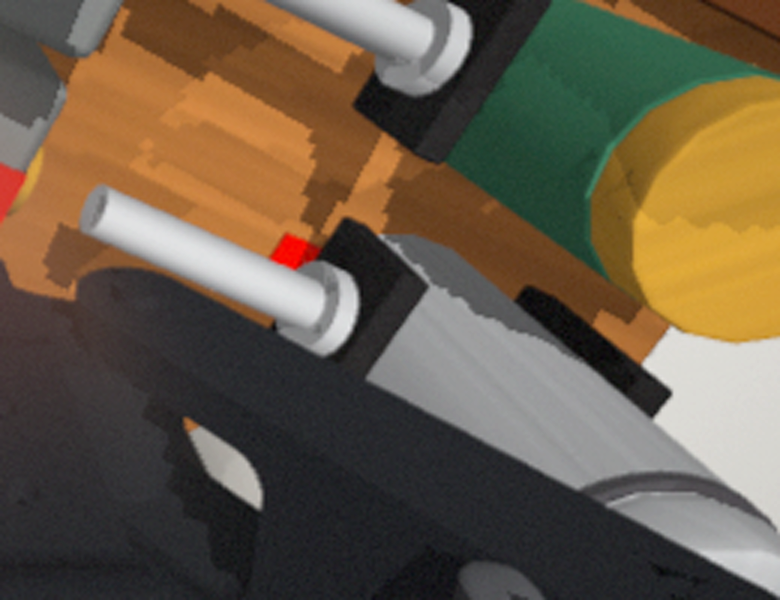

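```bash
python3 - <<'E'
from h import *
z=np.load("k0.npz");kt=(z["K"],z["T"]);u=np.array([np.cos(.068),np.sin(.068)]);v=np.array([-u[1],u[0]]);k=np.array([483.3,-11.7])
for n,c,Z in(("padTopFront+y",(427,287),41),("padmid",(365,377),41),("stopFrontTop",(650,416),42),("stopBackTop",(671,390),42),("stopbottom",(520,292),8)):
    p=onz("",[380+c[0]/3,200+c[1]/3],Z,kt)[:2];print(n,p,"along lane",(p-k)@u-130,"across",(p-k)@v)
E
```

```text
padTopFront+y [593.42  12.61] along lane -18.481303348761784 across 16.767500550817374
padmid [595.2   -8.07] along lane -18.11373704842063 across -3.9792085130967307
stopFrontTop [645.88  11.96] along lane 33.81576282963445 across 12.56235497702574
stopBackTop [645.46  18.21] along lane 33.81639990656356 across 18.82329163297677
stopbottom [639.81  15.19] along lane 27.975630049919033 across 16.194030405834546
```

Emit:
{"name": "servo_tool", "arguments": {
  "rows": [
    [4,[0,0,0],[0,0,2]],
    [4,[0,0,0],[0,0,0]],
    [4,[0,0,0],[0,0,0]],
    [4,[0,0,0],[0,0,0]]
  ]
}}

```text
clock: 21.95
eef_pos: [482.3, -11.7, 67.2]
tcp_rot: [-3.14, 0.0, 2.053]
contact_force: [-3.4, -2.7, 7.3]
opening: 0.106
```

```bash
python3 u.py
```

```text
22.15 yaw 2.0535 knob 1.157 [-0.49  0.66  0.03] [0.07 0.01 0.01 0.05 0.01] [-3.42 -2.8   7.46]
```

Emit:
{"name": "servo_tool", "arguments": {
  "rows": [
    [4,[0,0,0],[0,0,2]],
    [4,[0,0,0],[0,0,0]],
    [4,[0,0,0],[0,0,0]],
    [4,[0,0,0],[0,0,0]]
  ]
}}

```text
clock: 22.7
eef_pos: [482.2, -11.7, 67.2]
tcp_rot: [-3.14, 0.0, 2.019]
contact_force: [-3.5, -2.6, 9.1]
opening: 0.107
```

```bash
python3 u.py
```

```text
22.90 yaw 2.0186 knob 1.191 [-0.47  0.73  0.02] [ 0.04  0.01  0.01 -0.01  0.01] [-3.38 -2.72  8.06]
```

Emit:
{"name": "servo_tool", "arguments": {
  "rows": [
    [4,[0,0,0],[0,0,2]],
    [4,[0,0,0],[0,0,0]],
    [4,[0,0,0],[0,0,0]],
    [4,[0,0,0],[0,0,0]]
  ]
}}

```text
clock: 23.45
eef_pos: [482.2, -11.7, 67.2]
tcp_rot: [-3.14, 0.0, 1.984]
contact_force: [-3.8, -2.4, 8.2]
opening: 0.107
```

```bash
python3 u.py
```

```text
23.65 yaw 1.9837 knob 1.226 [-0.52  0.74  0.02] [ 0.02  0.05 -0.01  0.02  0.01] [-3.49 -2.82  7.85]
```

Emit:
{"name": "servo_tool", "arguments": {
  "rows": [
    [4,[0,0,0],[0,0,2]],
    [4,[0,0,0],[0,0,0]],
    [4,[0,0,0],[0,0,0]],
    [4,[0,0,0],[0,0,0]]
  ]
}}

```text
clock: 24.2
eef_pos: [482.1, -11.8, 67.2]
tcp_rot: [-3.14, 0.001, 1.949]
contact_force: [-3.8, -2.5, 7.5]
opening: 0.104
```

```bash
python3 u.py
```

```text
24.40 yaw 1.9489 knob 1.261 [-0.52  0.75  0.02] [-0.01  0.01  0.04  0.02  0.06] [-3.97 -3.01  8.27]
```

Emit:
{"name": "servo_tool", "arguments": {
  "rows": [
    [4,[0,0,0],[0,0,2]],
    [4,[0,0,0],[0,0,0]],
    [4,[0,0,0],[0,0,0]],
    [4,[0,0,0],[0,0,0]]
  ]
}}

```text
clock: 24.95
eef_pos: [482.1, -11.8, 67.2]
tcp_rot: [-3.14, 0.001, 1.914]
contact_force: [-4.0, -3.5, 8.2]
opening: 0.108
```

```bash
python3 u.py
```

```text
25.15 yaw 1.9140 knob 1.296 [-0.56  0.77  0.04] [0.07 0.02 0.05 0.06 0.01] [-4.01 -3.07  7.73]
```

Emit:
{"name": "servo_tool", "arguments": {
  "rows": [
    [4,[0,0,0],[0,0,2]],
    [4,[0,0,0],[0,0,0]],
    [4,[0,0,0],[0,0,0]],
    [4,[0,0,0],[0,0,0]]
  ]
}}

```text
clock: 25.7
eef_pos: [482.1, -11.8, 67.2]
tcp_rot: [-3.14, 0.001, 1.879]
contact_force: [-4.8, -3.8, 9.2]
opening: 0.11
```

```bash
python3 u.py
```

```text
25.90 yaw 1.8792 knob 1.331 [-0.55  0.79  0.11] [0.14 0.14 0.07 0.11 0.09] [-4.11 -3.5   8.85]
```

Emit:
{"name": "servo_tool", "arguments": {
  "rows": [
    [4,[0,0,0],[0,0,2]],
    [4,[0,0,0],[0,0,0]],
    [4,[0,0,0],[0,0,0]],
    [4,[0,0,0],[0,0,0]]
  ]
}}

```text
clock: 26.45
eef_pos: [482.0, -11.8, 67.2]
tcp_rot: [-3.14, 0.001, 1.844]
contact_force: [-4.2, -1.9, 7.8]
opening: 0.107
```

```bash
python3 u.py
```

```text
26.65 yaw 1.8443 knob 1.366 [-0.55  0.81  0.11] [0.12 0.12 0.12 0.09 0.1 ] [-4.59 -2.89  8.26]
```

Emit:
{"name": "servo_tool", "arguments": {
  "rows": [
    [4,[0,0,0],[0,0,2]],
    [4,[0,0,0],[0,0,0]],
    [4,[0,0,0],[0,0,0]],
    [4,[0,0,0],[0,0,0]]
  ]
}}

```text
clock: 27.2
eef_pos: [482.0, -11.8, 67.2]
tcp_rot: [-3.14, 0.001, 1.809]
contact_force: [-4.4, -4.0, 9.3]
opening: 0.111
```

```bash
python3 u.py
python3 - <<'E'
# track caddy body/pad against rack: LK from k_i to k_{i+1}, world displacement at assumed height vs static
from h import *
import glob
u=np.array([np.cos(.068),np.sin(.068)])
fs=[f"k{i}.npz" for i in range(len(glob.glob("k*.npz")))]
Z=[np.load(f) for f in fs]
def px(kt,P): q=kt[0]@(kt[1]@np.r_[P,1])[:3]; return q[:2]/q[2]
def track(P):
    out=[]
    for a,b in zip(Z,Z[1:]):
        ka,kb=(a["K"],a["T"]),(b["K"],b["T"])
        pts=[P+np.array([i,j,0]) for i in(-4,0,4) for j in(-4,0,4)]
        A=np.float32([px(ka,p) for p in pts]);B=np.float32([px(kb,p) for p in pts])
        q,st,_=cv2.calcOpticalFlowPyrLK(cv2.cvtColor(a["a"],6),cv2.cvtColor(b["a"],6),A,B.copy(),winSize=(15,15),maxLevel=1,flags=cv2.OPTFLOW_USE_INITIAL_FLOW)
        d=[(onz("",q[i],P[2],kb)-pts[i])[:2]@u for i in range(9) if st[i]];out.append(np.median(d) if d else np.nan)
    return np.array(out)
k=np.array([483.3,-11.7]);v=np.array([-u[1],u[0]])
W=lambda s,t,z:np.r_[k+u*(130+s)+v*t,z]
print("pad corner",track(W(-18,16,41)));print("rod/pad",track(W(-25,0,29)));print("green pad",track(W(-18,54-16,41)));print("stop",track(W(30,18,42)));print("caddy",track(W(-10,18,90)))
E
```

```text
27.40 yaw 1.8094 knob 1.401 [-0.57  0.83  0.12] [0.16 0.12 0.12 0.06 0.13] [-4.53 -3.43  9.04]
pad corner [0.48 0.43 0.15 0.14 0.02 0.13 0.14 0.01]
rod/pad [0.42 0.47 0.17 0.05 0.05 0.07 0.04 0.05]
green pad [0.21 0.38 0.38 0.42 0.29 0.24 0.6  0.18]
stop [0.07 0.13 0.13 0.1  0.22 0.11 0.15 0.15]
caddy [ 0.72  0.76  0.15  0.09  0.49 -0.24  0.12  0.14]
```

Emit:
{"name": "servo_tool", "arguments": {
  "rows": [
    [14,[0,0,0],[0,0,0]],
    [20,[0,0,0],[0,0,0]],
    [24,[0,0,0],[0,0,0]],
    [24,[0,0,0],[0,0,0]],
    [24,[0,0,0],[0,0,0]]
  ]
}}

```text
clock: 28.08
eef_pos: [483.0, -11.0, 67.1]
tcp_rot: [3.142, 0.0, 1.808]
contact_force: [0.4, -0.0, -0.7]
opening: 0.28
```

```bash
python3 t.py
```

```text
28.075 [482.97 -10.96  67.05] yaw 1.8085 [ 0.44 -0.01 -0.65] [ 0.01 -0.03 -0.04] 23.934906672457068
```

Emit:
{"name": "servo_tool", "arguments": {
  "rows": [
    [24,[0,0,-10],[0,0,0]],
    [24,[0,0,-20],[0,0,0]],
    [24,[0,0,-40],[0,0,0]],
    [24,[0,0,-40],[0,0,0]],
    [24,[0,0,-20],[0,0,0]],
    [24,[0,0,0],[0,0,0]],
    [24,[0,0,0],[0,0,0]]
  ]
}}

```text
clock: 28.95
eef_pos: [482.4, -11.0, 196.5]
tcp_rot: [-3.141, -0.0, 1.808]
contact_force: [0.2, 0.1, 0.8]
opening: 0.279
```

```bash
python3 t.py; python3 - <<'E'
from h import *
K,T=cal("wrist");a=grab_frame("wrist");cv2.imwrite("pics/w11.png",a);np.savez("w11.npz",K=K,T=T);kt=(K,T)
for t in("caddy","knob_red","tin_white","tin_green"):
    for d in boxes_of("wrist",t)[:1]: print(t,d["conf"],c2w(T,d["centre"]))
im=a.astype(int);m=((im[...,2]>90)&(im[...,1]<0.35*im[...,2])&(im[...,0]<0.35*im[...,2])).astype(np.uint8)
n,l,s,c=cv2.connectedComponentsWithStats(m)
for i in range(1,n):
    if s[i,4]>40:
        r=cv2.minAreaRect(np.argwhere(l==i)[:,::-1].astype(np.float32));b=cv2.boxPoints(r);W=[onz("",q,90,kt)[:2] for q in b]
        e=max((W[1]-W[0],W[2]-W[1]),key=np.linalg.norm);print(s[i],onz("",c[i],90,kt)[:2],"bar len",np.linalg.norm(e),"knob angle",(.068-np.arctan2(e[1],e[0]))%np.pi)
# lid circle
u=(K@(T@np.array([620,-3,96,1]))[:3]);u=u[:2]/u[2];g=cv2.medianBlur(cv2.cvtColor(a,6),3)
c=cv2.HoughCircles(g,3,1,20,param1=80,param2=12,minRadius=24,maxRadius=45)
c=c[0];c=c[np.argsort(np.hypot(c[:,0]-u[0],c[:,1]-u[1]))][:3];print(u,c,[onz("",q[:2],96,kt) for q in c])
E
```

```text
28.95 [482.39 -10.96 196.49] yaw 1.8084 [0.18 0.08 0.76] [-0.04  0.03 -0.01] 23.815237911931273
caddy 0.82 [603.92  -0.13  93.49]
knob_red 0.73 [479.39 -11.05  87.49]
tin_white 0.83 [604.38 -52.87  69.71]
tin_green 0.79 [603.19  56.41  70.69]
[316 171  13  50 494] [480.59  -6.97] bar len 37.54208124745321 knob angle 1.4069714789424137
[346 183  15  21 229] [503.02  -1.96] bar len 15.314836968460705 knob angle 1.5756892834863294
[504.69 232.1 ] [[493.5 232.5  29.9]
 [511.5 245.5  41.1]
 [483.5 213.5  44.4]] [array([612.02,  -5.26,  96.  ]), array([628.96, -11.87,  96.  ]), array([599.52,   6.98,  96.  ])]
```

Emit:
{"name": "servo_tool", "arguments": {
  "rows": [
    [40,[9,33,-3.5],[0,0,0]],
    [62,[9,32.4,-3.8],[0,0,9.7]],
    [62,[0,0,0],[0,0,0]],
    [62,[0,0,0],[0,0,0]],
    [62,[0,0,0],[0,0,0]]
  ]
}}

```text
clock: 29.82
eef_pos: [541.3, 21.5, 204.0]
tcp_rot: [-3.14, 0.0, 1.64]
contact_force: [-0.2, -0.6, 0.1]
opening: 0.722
```

```bash
python3 t.py; python3 - <<'E'
from h import *
K,T=cal("wrist");a=grab_frame("wrist");kt=(K,T);z=np.load("w7.npz");k7=(z["K"],z["T"]);b=cv2.imread("pics/w7.png")
def tm(n,r,Z):
    x,y,w,h=r;t=b[y:y+h,x:x+w];x0,y0=x-25,y-25
    s=cv2.matchTemplate(a[y0:y0+h+50,x0:x0+w+50],t,cv2.TM_CCOEFF_NORMED);_,m,_,l=cv2.minMaxLoc(s)
    p=np.array([x0+l[0]+w/2,y0+l[1]+h/2]);print(n,round(m,2),"moved mm",(onz("",p,Z,kt)-onz("",[x+w/2,y+h/2],Z,k7))[:2])
tm("caddy lid",(382,205,56,46),96);tm("clip",(388,225,48,26),98)
tm("green tin",(380,132,54,52),68);tm("green knob",(215,150,52,24),90);tm("white tin",(378,260,22,36),68);tm("stop",(418,185,28,36),42);tm("blue tin",(372,308,36,44),68);tm("white knob",(250,270,26,26),90);tm("red pad",(352,192,20,34),41)
E
```

```text
29.825 [541.27  21.5  204.01] yaw 1.6400 [-0.25 -0.6   0.06] [ 0.02  0.01 -0.01] 61.618298510654064
caddy lid 0.66 moved mm [6.04 0.87]
clip 0.81 moved mm [6.82 0.94]
green tin 0.99 moved mm [-0.13 -0.37]
green knob 1.0 moved mm [-0.18 -0.03]
white tin 0.95 moved mm [-0.64 -0.43]
stop 0.86 moved mm [-0.74  4.43]
blue tin 0.99 moved mm [-0.5 -0.4]
white knob 0.98 moved mm [-0.64  0.02]
red pad 0.89 moved mm [11.07  0.3 ]
```

```bash
python3 -c "
from rig import *
print(sign_off())"
```

```text
the job is handed in; nothing more can be done
None
```

The steel caddy stands upright in the red lane, clamped against the end stop. I handed the job in at about 30 s of the 72 s allowed, with the robot touching nothing.

I picked the smaller steel caddy and lowered it in steps of 0.3 to 2 mm near the floor, with about 10 N at most on contact. I let go, then turned only the red knob clockwise, to about 1.40 rad, and released it.

**Clamping force:** three independent estimates all fall inside the 5–14 N firm range:

| Check | Estimated force |
|---|---|
| Rise in wrist torque (about 0.10 N m) | about 8 N |
| Knob turn after the pad stopped moving (about 0.2 rad) | 8–11 N |
| Knob travel of 13.8 mm against pad travel of 11.3 mm | 9–10 N |

**Caddy and neighbours:** the caddy moved about 6.5 mm towards the stop. The green knob, white knob and all three tins had not moved, within about 0.6 mm of measurement error. I did not check the blue knob, kettle, mugs or sugar jar by measurement; the arm never went near them.

**Checks that disagreed or failed:**
- The torque started with a bias of about -0.2 N m from the grip, and then rose about 0.1 rad later than the camera showed the pad stopping.
- The circle fit on the lid was unreliable after clamping, so I used template matching instead.
- The end stop could not be matched at the end because the caddy hid it.

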